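# Open the coffee machine's pressure cap

### The arm

A 7-joint arm with a two-finger parallel gripper is mounted at the origin on the work surface. World frame = base frame: x ahead of the robot, y to its left, z up, the work surface at z = 0. Lengths are in m, angles in rad, forces in N, time in s.
With the tool pointing down it reaches from about 0.4 to 0.875 m from the base axis. Payload 6.5 kg.
Tool frame: the origin (TCP) lies between the finger pads, 19 mm behind the fingertips; this is the grasp point; z points along the fingers, y is the line along which they close (so a half turn about z gives the same grasp; the last joint's range is limited). The gripper opens to 85 mm and grips with 20 to 120 N. Pads are 22 mm wide; open, the fingers measure 114 mm over their backs; the gripper's body (76 mm by 85 mm) begins 54 mm behind the grasp point. The pads swing forward as they close: fully open they stand 13 mm farther back than shut.
Start: joints at [-1.28, 0.536, -0.004, 1.538, 0.003, 1.067, -0.071], TCP at [0.227, 0.609, 0.25] pointing down, gripper open.
Joint ranges: [-2.7, 2.7], [-0.37, 2.16], [-1.27, 1.26], [0.24, 2.4], [-1.31, 4.45], [0.19, 1.91], [-2.76, 2.76]. Speed limits (rad/s): [2.39, 2.39, 3.14, 3.14, 3.14, 3.14, 3.14].

### API

Orientations are given as a rotation vector (axis times angle).
In Python, from cell import r gives the robot as it stands. The module is installed in compiled form; this text tells all that it offers.
- The arm moves only by the tool carry_out, never from a script. Its argument "deltas" is a list that holds one entry, the list of rows, each a list of 5 numbers: the shift along the world's x, y, z in mm, then the turn about the world's z in degrees, then the gripper command: -1 is shut, 1 is fully open, values between are in proportion. A call has 1 to 12 rows; each row is the pose to reach, as a shift and turn from the pose commanded when the call began; what a row does not reach only later rows make up. A row lasts 1/12 s, in which the tool goes at most 41.7 mm and 7.16 degrees, less where a joint would pass 70% of its speed; a pose out of reach is approached as far as the arm can. A call with a gripper value outside its range is refused whole. The fingers move at their own pace and stop on an object; "newtons" is the grip in N (left out, the last holds). Time passes only in rows, so rows that repeat a pose let the fingers close. It gives the time, the measured TCP pose, the force, the opening and the grip force at its end, in the units of the state.
- r.get_state(): the state, without advancing time (a new reading comes with each control period).
- r.camera(name): name is "scene" or "side" or "wrist"; returns a dict with "pixels" (384x512x3 uint8, red, green, blue), "intrinsics" (3x3 intrinsics, pixels), "position" and "rotation" of the camera in the world; the wrist camera has in their place "mount" (4x4, takes a point from camera to tool coordinates, whose origin is the TCP and whose axes are the flange's). Camera axes: x right, y up, looking along -z (the intrinsics and any distortion apply to the point x, -y, -z); pixel columns grow to the right and rows downward; lengths in m; the calibration is good to about 2 mm. A picture is of the moment at which its call begins: read the wrist's pose just before it. There is no depth.
- r.hand_in(): hands the job in; it is judged then, once.
The state is a dict: "time": time; "joint_pos": joint angles; "qd": joint speeds; "effort": joint torques, N m; "tcp_pos": TCP position; "eef_rot": TCP orientation; "contact_force": force on the tool from outside, world axes, zero at the start; "moment": the same for the moment, N m; "width": opening from 0.0 (shut) to 1.0 (fully open); "finger_force": force on a finger pad.
Only numpy, scipy, OpenCV 4.12 (cv2) and the standard library are available. Lean on these libraries where they do the work, as an engineer would, in place of code of your own. Each camera call takes 0.05 s, during which the arm holds its last target. There are 200 camera calls.

### The job

The steam coffee machine has cooled and must be refilled: turn its pressure cap anticlockwise, without pressing, until it meets its first stop, then press it down against its spring and turn it on past the stop until it comes free. Use gentle force, neither wrenching it against the stop nor ramming it down; lift the cap off and set it down (do not drop it) in the shallow steel tray, and let go. Leave the other things on the table alone.

Things in the scene. Friction and masses are not known exactly. Their poses are not given: they have to be found in the camera images.
- cap: Black round pressure cap on top of the coffee machine, 71 mm across, 0.08 to 0.15 kg. Origin on its axis at the underside of its 8 mm disc (a skirt hangs 13 mm lower); z up, x along the straight grip bar, which is 56 mm long (x), 14 mm thick (y) and stands 8 to 34 mm above the origin. A loose body, held in the neck by its lugs.
- cap_grip (a point): Grip point in the bar of the cap, on its axis 30 mm above the cap's origin: pinch the bar across its 14 mm (cap y) from above with the tool centre here; a grip of 10 to 20 N is enough.
- cap_foot (a point): Centre of the cap's foot, 22 mm below its origin: the end of a 26 mm stem with two lugs along cap x (52 mm over their ends, 10 mm wide, 6 mm thick). The cap stands on this foot when put down.
- collar: Steel neck, fixed on the machine's top under the cap, 63 mm across, 40 mm tall; origin on its axis at the machine's top. Locked, the cap's origin is 51 mm above this origin and the bar (cap x) lies 0 to 0.08 rad anticlockwise from collar x (seen from above, + about z). A spring pushes the cap up: 5 to 6 N, plus 0.6 N per mm pressed.
- neck_mouth (a point): Middle of the neck's slotted mouth, 40 mm above the machine's top, under the cap. The first stop lies at 0.20 to 0.60 rad of cap bar from collar x: hidden, other each time, found by feel (turning moment up by about 0.1 N m; 0.3 is too much). From there the cap must go 3 to 7.5 mm down (hidden too) to pass under the stop.
- machine_top (a point): The cap's axis at the machine's top. In the neck there is a firm seat 2 mm deeper than the press that passes the stop. Found by feel: there the force rises steeply above the spring's 8 to 11 N; about 14 N of press means it is seated. Stop and seat together must not bear more than 15 N (the spring's share not counted).
- neck_ear (a point): One of two small ears low on the neck, 42 mm from its axis, 10 mm above the machine's top, in the direction (and opposed to it) in which the bar comes free: 1.40 rad from collar x, +-0.07 rad, an end stop just beyond. Kept pressed until there and then let up, the cap rises 6 mm; it is clear once its origin is 62 mm above the collar's.
- machine: Compact steam coffee machine, fixed, 180 mm deep (x), 200 mm wide (y), 180 mm tall; origin under its centre, on the cap's axis.
- tray: Shallow open steel tray, loose, 0.7 kg, 170 (x) by 150 (y) by 22 mm tall, 4 mm walls and floor; left or right of the machine (a slatted basket 60 mm tall is on the other side). Origin under its centre, z up.
- basket: Slatted steel basket, a bystander, 170 x 150 x 60 mm, origin under its centre.
- mug: White mug, bystander, 80 mm across, 95 mm tall, origin under its centre.
- jar: Amber jar, bystander, 80 mm across, 120 mm tall, origin under its centre.
- tape: Roll of tape, bystander, 100 mm across, 48 mm tall, origin under its centre.
- cup: Small cup, bystander, 70 mm across, 60 mm tall, origin under its centre.
- spoon: Spoon lying beyond the machine, bystander.
There are look-alikes about, which are no part of the job. What is shaped like the cap but purple is not meant.

How it is judged:
By the outcome, as a careful person would: the job done as asked, in the order asked, and still so for the second after the job is handed in, with the robot touching nothing.
It also fails if it takes over 72 s, if anything falls off the work surface, if the arm or the gripper's body presses on something with over 40 N, if the wrist force passes 120 N, or if a joint passes its speed limit or range.

## Working session

There is one attempt and no reset: what is moved stays moved. The work goes in short steps, Python scripts to look and compute and a tool call to move; the robot and the scene stay as the last step left them, time stands still between calls to the robot, and variables do not carry over. Pictures are saved under pics/ and viewed, at most 10 in all, crops included, and the job is handed in when it is done.

Besides the shell and the picture viewer there is one more tool, called in YAML: its name, and indented under it one key for each argument. carry_out: Moves the arm, as the interface text tells. Its arguments: {"type":"object","properties":{"deltas":{"type":"array","items":{"type":"array","items":{"type":"array","items":{"type":"number"}}}},"newtons":{"type":"number"}},"required":["deltas"]}

```bash
mkdir -p pics
python3 - <<'E'
from cell import r
import cv2,pickle
s=r.get_state();print({k:s[k] for k in('time','tcp_pos','eef_rot','contact_force','moment','width')})
d={}
for n in('scene','side','wrist'):
    d[n]=r.camera(n);print(n,{k:v for k,v in d[n].items() if k!='pixels'})
    cv2.imwrite(f'pics/{n}0.png',d[n]['pixels'][:,:,::-1])
pickle.dump((s,d),open('d0.pkl','wb'))
E
```

```text
{'time': 0.0, 'tcp_pos': array([0.22680625, 0.60849658, 0.24909487]), 'eef_rot': array([-5.57275422e-01, -3.09156957e+00,  2.77556120e-03]), 'contact_force': array([ 0.7852858 ,  0.41807875, -0.39875991]), 'moment': array([-0.00771373,  0.03756001,  0.0164574 ]), 'width': 1.0014484346304722}
scene {'intrinsics': array([[494.48104601,   0.        , 257.73406888],
       [  0.        , 494.48104601, 195.18021069],
       [  0.        ,   0.        ,   1.        ]]), 'position': array([ 1.26687939, -0.46235604,  1.29109569]), 'rotation': array([0.58582686, 0.31700453, 0.97743619])}
side {'intrinsics': array([[390.18574083,   0.        , 261.03473831],
       [  0.        , 390.18574083, 196.31522952],
       [  0.        ,   0.        ,   1.        ]]), 'position': array([ 0.38076649, -0.59575064,  0.90652782]), 'rotation': array([ 0.68847939, -0.08098553, -0.24060278])}
wrist {'intrinsics': array([[265.20925962,   0.        , 256.9701443 ],
       [  0.        , 265.20925962, 191.50588641],
       [  0.        ,   0.        ,   1.        ]]), 'mount': array([[-4.33524894e-04,  9.51649169e-01,  3.07186704e-01,
         7.83288605e-02],
       [ 9.99999239e-01,  7.67389926e-04, -9.66062062e-04,
        -4.68305873e-04],
       [-1.15508414e-03,  3.07186052e-01, -9.51648777e-01,
        -1.23897805e-01],
       [ 0.00000000e+00,  0.00000000e+00,  0.00000000e+00,
         1.00000000e+00]])}
```

View pics/scene0.png

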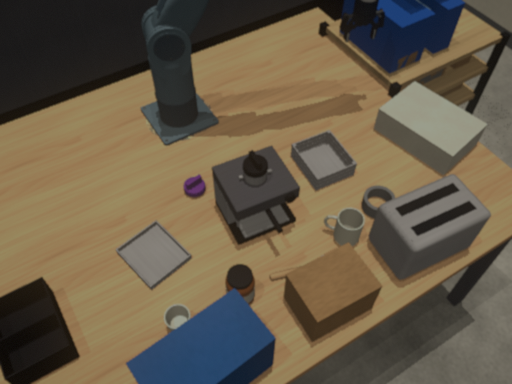

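View pics/side0.png

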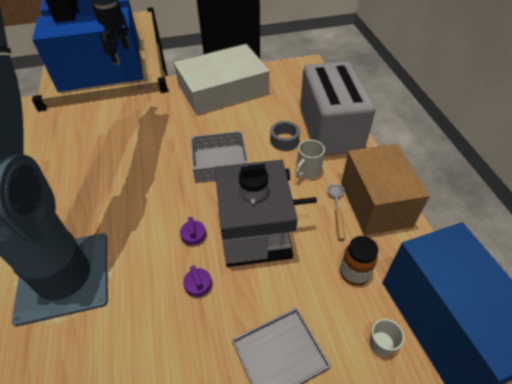

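Scene view: the black cap sits on the machine at (256,165), with the flat tray at (154,254) and the slatted basket at (323,160). Purple look-alikes are at scene (195,186) and side (193,232) and (197,282). In the side view the cap is at (254,180) and the tray at (281,355). The cap meant is the black one on the machine, since the others are purple and lie on the table. I'll confirm that in an enlarged crop.

```bash
cat > h.py <<'E'
import numpy as np,cv2
from scipy.spatial.transform import Rotation as R
def cam(d,s=None):
    "camera -> (K, position, rotation matrix cam->world)"
    if 'mount' in d:
        T=np.eye(4);T[:3,:3]=R.from_rotvec(s['eef_rot']).as_matrix();T[:3,3]=s['tcp_pos'];T=T@d['mount']
        return d['intrinsics'],T[:3,3],T[:3,:3]
    return d['intrinsics'],d['position'],R.from_rotvec(d['rotation']).as_matrix()
def onplane(c,uv,z):
    K,p,M=c;u,v=uv
    w=M@np.array([(u-K[0,2])/K[0,0],-(v-K[1,2])/K[1,1],-1])
    return p+w*(z-p[2])/w[2]
def proj(c,P):
    K,p,M=c;q=M.T@(np.asarray(P)-p);q=np.array([q[0],-q[1],-q[2]]);return (K@q)[:2]/q[2]
E
python3 - <<'E'
import pickle,cv2,numpy as np
from h import *
s,d=pickle.load(open('d0.pkl','rb'))
a=cv2.resize(d['scene']['pixels'][135:235,205:305],(400,400)[::1],interpolation=cv2.INTER_CUBIC)
b=cv2.resize(d['side']['pixels'][145:245,205:305],(400,400),interpolation=cv2.INTER_CUBIC)
im=cv2.convertScaleAbs(np.hstack([a,b]),alpha=1.8,beta=10)
cv2.imwrite('pics/crop0.png',im[:,:,::-1])
cs,cd=cam(d['scene']),cam(d['side'])
for n,c,L in(('scene',cs,[(256,165),(154,254)]),('side',cd,[(254,180),(281,355)])):
    print(n,onplane(c,L[0],.25),onplane(c,L[1],.01))
E
```

```text
scene [0.52520088 0.00438551 0.25      ] [ 0.48701413 -0.32666736  0.01      ]
side [ 0.50762975 -0.01772269  0.25      ] [ 0.48889371 -0.33188212  0.01      ]
```

View pics/crop0.png

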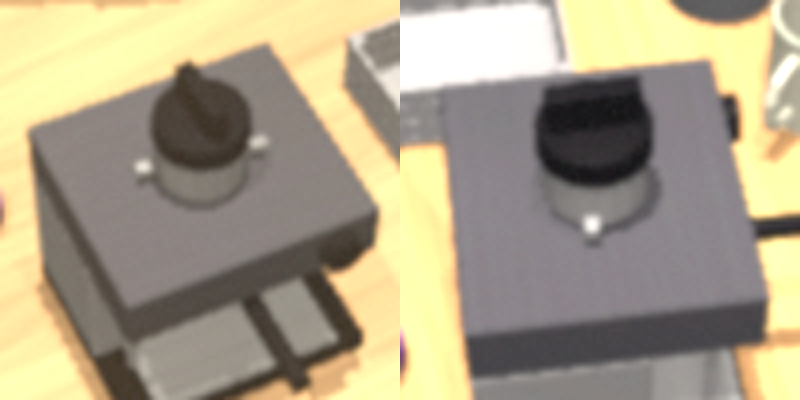

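The crop confirms the black cap on the steel neck. The bar in the scene half runs from (186,68) to (215,125). The ears are at (144,168) and (259,143) in the scene half, and at (192,226) in the side half.

Run:
```python
import pickle
from h import *
s,d=pickle.load(open('d0.pkl','rb'))
cs,cd=cam(d['scene']),cam(d['side'])
f=lambda o,p:(o[0]+(p[0]+.5)/4-.5,o[1]+(p[1]+.5)/4-.5)
S=lambda p,z:onplane(cs,f((205,135),p),z);D=lambda p,z:onplane(cd,f((205,145),p),z)
e=[S((144,168),.19),S((259,143),.19)];v=e[1]-e[0]
print('ears',e,np.mean(e,0),np.arctan2(v[1],v[0]),np.linalg.norm(v)); print('side ear',D((192,226),.19))
for n,Q in(('scene',[S(p,.18) for p in((30,130),(268,43),(377,212),(130,308))]),('side',[D(p,.18) for p in((43,88),(310,62),(365,298),(68,335))])):
    Q=np.array(Q)[:,:2];print(n,Q.mean(0),'yaw',[np.degrees(np.arctan2(*(Q[(i+1)%4]-Q[i])[::-1])).round(1) for i in range(4)])
print('disc',S((201,122),.237),D((194,130),.237))
a,b=S((188,68),.265),S((218,132),.265);print('bar scene',np.degrees(np.arctan2(*(b-a)[1::-1])),(a+b)/2)
a,b=D((144,92),.265),D((238,82),.265);print('bar side',np.degrees(np.arctan2(*(b-a)[1::-1])),(a+b)/2)
Q=np.array([onplane(cs,p,.022) for p in((155,223),(190,257),(152,287),(118,251))]);print('tray',Q.mean(0),Q)
Q=np.array([onplane(cd,p,.022) for p in((234,346),(297,312),(328,360))]);print('trayside',Q,(Q[0]+Q[2])/2)
M=R.from_rotvec(s['eef_rot']).as_matrix();print('tool x,y',M[:,0],M[:,1],M[:,2], s['joint_pos'])
```

```text
ears [array([ 0.49608677, -0.02889181,  0.19      ]), array([0.51988669, 0.05336503, 0.19      ])] [0.50798673 0.01223661 0.19      ] 1.289150917571729 0.08563073150635887
side ear [ 0.50031867 -0.02925803  0.19      ]
scene [0.51215558 0.00959814] yaw [np.float64(84.2), np.float64(-7.2), np.float64(-96.3), np.float64(173.9)]
side [0.51149888 0.00711113] yaw [np.float64(-6.8), np.float64(-96.8), np.float64(174.2), np.float64(84.1)]
disc [0.51467815 0.00731383 0.237     ] [0.51028526 0.00296082 0.237     ]
bar scene -12.272982637285821 [0.51836488 0.0064212  0.265     ]
bar side -6.135515619503637 [0.51103428 0.01059227 0.265     ]
tray [ 0.49323867 -0.32833994  0.022     ] [[ 0.39665216 -0.27917086  0.022     ]
 [ 0.55892017 -0.24297299  0.022     ]
 [ 0.58813169 -0.37769748  0.022     ]
 [ 0.42925068 -0.41351844  0.022     ]]
trayside [[ 0.39115745 -0.29062121  0.022     ]
 [ 0.55145057 -0.24997988  0.022     ]
 [ 0.5838526  -0.37101661  0.022     ]] [ 0.48750503 -0.33081891  0.022     ]
tool x,y [-9.37060302e-01  3.49167547e-01 -1.19503084e-04] [ 0.3491672   0.93705876 -0.00177403] [-5.07450565e-04 -1.70409501e-03 -9.99998419e-01] [-1.28022741  0.53719144 -0.00445083  1.53887751  0.00259484  1.06730753
 -0.07119373]
```

carry_out:
  deltas:
    - [[12, -25, 8, -6.9, 1], [24, -50, 16, -13.8, 1], [36, -75, 24, -20.7, 1], [48, -100, 32, -27.6, 1], [60, -125, 40, -34.5, 1], [72, -150, 48, -41.4, 1], [84, -175, 56, -48.3, 1], [96, -200, 64, -55.2, 1], [108, -225, 72, -62.1, 1], [120, -250, 80, -69, 1], [132, -275, 88, -75.9, 1], [144, -300, 96, -82.5, 1]]

```text
time: 1.15
tcp_pos: [0.3713, 0.3076, 0.3462]
eef_rot: [-2.463, -1.95, 0.001]
contact_force: [0.7, 0.3, 0.2]
width: 1.0
finger_force: 0.0
```

carry_out:
  deltas:
    - [[12, -25, 2, -6.9, 1], [24, -50, 4, -13.8, 1], [36, -75, 6, -20.7, 1], [48, -100, 8, -27.6, 1], [60, -125, 10, -34.5, 1], [72, -150, 10, -41.4, 1], [84, -175, 10, -48.3, 1], [96, -200, 10, -55.2, 1], [108, -225, 10, -62.1, 0], [120, -250, 10, -69, 0], [132, -275, 10, -75.9, 0], [140, -300, 10, -82.5, 0]]

```text
time: 2.15
tcp_pos: [0.5116, 0.0079, 0.3559]
eef_rot: [3.137, -0.158, 0.0]
contact_force: [-0.3, -0.2, 0.4]
width: 0.503
finger_force: 0.0
```

carry_out:
  deltas:
    - [[0, 0, 0, 0, 0], [0, 0, 0, 0, 0], [0, 0, 0, 0, 0], [0, 0, 0, 0, 0]]

```text
time: 2.48
tcp_pos: [0.5107, 0.0104, 0.3558]
eef_rot: [-3.138, 0.144, 0.001]
contact_force: [-0.4, 0.4, -0.1]
width: 0.499
finger_force: 0.0
```

Run:
```python
from cell import r
import pickle
from h import *
s=r.get_state();print({k:s[k] for k in('time','tcp_pos','eef_rot','joint_pos','contact_force','moment','width')})
d=r.camera('wrist');pickle.dump((s,d),open('d1.pkl','wb'))
c=cam(d,s);print('expected cap px',proj(c,[.511,.009,.239]))
M=R.from_rotvec(s['eef_rot']).as_matrix();print(np.degrees(np.arctan2(M[1,1],M[0,1])),M[:,2])
cv2.imwrite('pics/w1.png',cv2.convertScaleAbs(d['pixels'],alpha=1.8,beta=10)[:,:,::-1])
```

```text
{'time': 2.4833, 'tcp_pos': array([0.51071749, 0.01038526, 0.35578223]), 'eef_rot': array([-3.13770875e+00,  1.44485174e-01,  9.32031983e-04]), 'joint_pos': array([-0.75627136,  0.22867107,  0.77628203,  1.80351012, -0.17329872,
        1.17944589, -1.58923247]), 'contact_force': array([-0.39543621,  0.43531487, -0.06322466]), 'moment': array([0.0217853 , 0.00255733, 0.03320943]), 'width': 0.4985939807466715}
expected cap px [258.1897815  192.40390457]
-95.27299522530602 [-5.67118284e-04  5.85607874e-04 -9.99999668e-01]
```

View pics/w1.png

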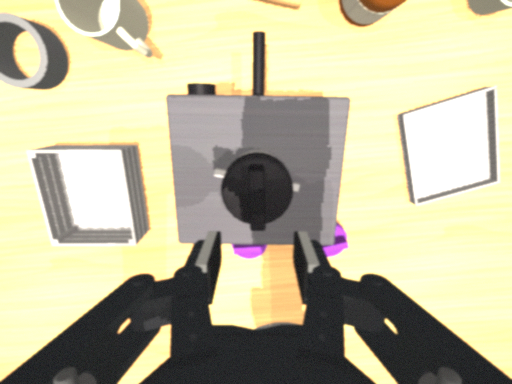

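The wrist view shows the black cap disc centred at about (257,188), the bar running from (258,165) to (256,229), and the ears at (220,174) and (296,187).

Run:
```python
import pickle
from h import *
s,d=pickle.load(open('d1.pkl','rb'));c=cam(d,s);p=d['pixels']
print('disc',onplane(c,(257.5,188),.237))
a,b=onplane(c,(220,174),.19),onplane(c,(296,187),.19);v=b-a;print('ears',(a+b)/2,np.degrees(np.arctan2(v[1],v[0])),np.linalg.norm(v))
g=cv2.cvtColor(p,cv2.COLOR_RGB2GRAY)
x=cv2.resize(cv2.convertScaleAbs(p[140:240,207:307],alpha=3,beta=5),(600,600),interpolation=cv2.INTER_CUBIC)
for t in(-.15,-.11,-.07,-.03):   # candidate bar outlines at its top
    pass
cv2.imwrite('pics/w1c.png',x[:,:,::-1])
```

```text
disc [0.51482592 0.009308   0.237     ]
ears [0.50912161 0.00892185 0.19      ] -105.3286237650865 0.08741370966125032
```

View pics/w1c.png

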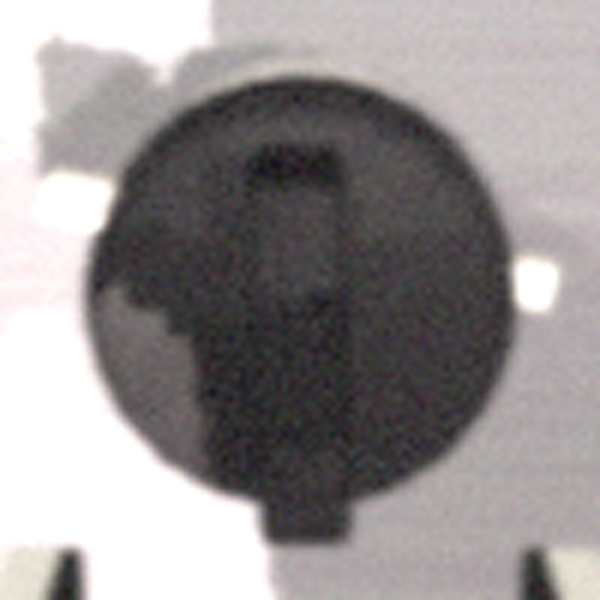

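Run:
```python
import pickle
from h import *
s,d=pickle.load(open('d1.pkl','rb'));c=cam(d,s)
f=lambda x,y:(207+(x+.5)/6-.5,140+(y+.5)/6-.5)
print('disc',onplane(c,f(300,289),.238))
a,b=onplane(c,f(308,543),.265),onplane(c,f(299,185),.265);v=b-a
print('bar',a,b,(a+b)/2,np.degrees(np.arctan2(v[1],v[0])),np.linalg.norm(v)); print(onplane(c,f(299,145),.239))
a,b=onplane(c,f(75,202),.19),onplane(c,f(535,284),.19);v=b-a
print('ears',a,b,(a+b)/2,np.degrees(np.arctan2(v[1],v[0])),np.linalg.norm(v))
s2,d2=pickle.load(open('d0.pkl','rb'))
for n,o in(('scene',(205,135)),('side',(205,145))):
    q=[4*(proj(cam(d2[n]),P)-o)+1.5 for P in([.512,.009,.237],[.512,.009,.265])];print(n,q)
```

```text
disc [0.51546101 0.01012708 0.238     ]
bar [0.48426205 0.01175947 0.265     ] [0.53868213 0.00802213 0.265     ] [0.51147209 0.0098908  0.265     ] -3.9286624489026925 0.05454826495098654
[0.53883015 0.00810096 0.239     ]
ears [0.52162963 0.05198206 0.19      ] [ 0.49769301 -0.03295092  0.19      ] [0.50966132 0.00951557 0.19      ] -105.73939878991501 0.08824156057167694
scene [array([201.0262585 , 118.51464757]), array([201.0967282 ,  92.08353059])]
side [array([194.43892712, 122.04712747]), array([193.42277467,  88.6324068 ])]
```

carry_out:
  deltas:
    - [[1, 0, -15, 1.4, 0], [1, 0, -30, 1.4, 0], [1, 0, -45, 1.4, 0], [1, 0, -60, 1.4, 0], [1, 0, -72, 1.4, 0], [1, 0, -80, 1.4, 0], [1, 0, -85, 1.4, 0], [1, 0, -89, 1.4, 0], [1, 0, -92, 1.4, 0], [1, 0, -94, 1.4, 0], [1, 0, -94, 1.4, 0], [1, 0, -94, 1.4, 0]]
  newtons: 20

```text
time: 3.53
tcp_pos: [0.5122, 0.009, 0.2623]
eef_rot: [-3.139, 0.111, -0.001]
contact_force: [-0.4, 0.2, 0.5]
width: 0.501
finger_force: 0.0
```

```bash
cat > st.py <<'E'
from cell import r
from h import *
s=r.get_state();M=R.from_rotvec(s['eef_rot']).as_matrix()
print('t %.2f'%s['time'],'tcp',(s['tcp_pos']*1000).round(1),'yaw %.2f'%np.degrees(np.arctan2(-M[1,1],-M[0,1])),'F',s['contact_force'].round(2),'M',s['moment'].round(3),'w %.3f ff %.1f'%(s['width'],s['finger_force']),'q7 %.2f'%s['joint_pos'][6])
E
python3 st.py
```

```text
t 3.53 tcp [512.2   9.  262.3] yaw 85.96 F [-0.41  0.24  0.48] M [-0.007  0.058  0.02 ] w 0.501 ff 0.0 q7 -1.48
```

carry_out:
  deltas:
    - [[0, 0.5, -1, 0, -0.4], [0, 0.5, -1, 0, -0.6], [0, 0.5, -1, 0, -0.8], [0, 0.5, -1, 0, -1], [0, 0.5, -1, 0, -1], [0, 0.5, -1, 0, -1], [0, 0.5, -1, 0, -1], [0, 0.5, -1, 0, -1]]
  newtons: 20

```text
time: 4.2
tcp_pos: [0.5122, 0.0096, 0.2612]
eef_rot: [-3.139, 0.111, -0.0]
contact_force: [-1.5, 0.5, 3.9]
width: 0.158
finger_force: 25.5
```

```bash
python3 st.py; python3 st.py
```

```text
t 4.20 tcp [512.2   9.6 261.2] yaw 85.96 F [-1.54  0.54  3.87] M [ 0.037  0.236 -0.059] w 0.158 ff 25.5 q7 -1.48
t 4.20 tcp [512.2   9.6 261.2] yaw 85.96 F [-1.54  0.54  3.87] M [ 0.037  0.236 -0.059] w 0.158 ff 25.5 q7 -1.48
```

carry_out:
  deltas:
    - [[0, 0, 0.3, 0, -1], [0, 0, 0.6, 0, -1], [0, 0, 0.6, 0, -1]]

```text
time: 4.45
tcp_pos: [0.5121, 0.0096, 0.2613]
eef_rot: [3.139, -0.111, 0.0]
contact_force: [0.6, 0.8, -2.7]
width: 0.157
finger_force: 24.8
```

carry_out:
  deltas:
    - [[0, 0, 0.6, 1, -1], [0, 0, 0.6, 2, -1], [0, 0, 0.6, 3, -1], [0, 0, 0.6, 3, -1], [0, 0, 0.6, 3, -1]]

```text
time: 4.87
tcp_pos: [0.5115, 0.0097, 0.2614]
eef_rot: [3.141, -0.028, -0.002]
contact_force: [3.8, 1.3, -14.8]
width: 0.161
finger_force: 22.8
```

```bash
python3 st.py
```

```text
t 4.87 tcp [511.5   9.7 261.4] yaw 88.98 F [  3.77   1.29 -14.78] M [ 0.206 -0.998 -0.068] w 0.161 ff 22.8 q7 -1.43
```

carry_out:
  deltas:
    - [[0, 0, -0.35, 0, -1], [0, 0, -0.7, 0, -1], [0, 0, -0.7, 0, -1]]

```text
time: 5.12
tcp_pos: [0.5116, 0.0097, 0.2614]
eef_rot: [-3.141, 0.028, 0.002]
contact_force: [1.1, 1.6, -9.9]
width: 0.159
finger_force: 23.6
```

```bash
python3 st.py
```

```text
t 5.12 tcp [511.6   9.7 261.4] yaw 88.96 F [ 1.12  1.61 -9.86] M [ 0.324 -0.212 -0.036] w 0.159 ff 23.6 q7 -1.43
```

carry_out:
  deltas:
    - [[0, 0, -0.5, 0, -1], [0, 0, -0.5, 0, -1], [0, 0, -0.5, 0, -1], [0, 0, -0.5, 0, -1]]

```text
time: 5.45
tcp_pos: [0.5117, 0.0096, 0.2613]
eef_rot: [-3.141, 0.028, 0.001]
contact_force: [-3.1, 2.0, 1.2]
width: 0.158
finger_force: 24.9
```

```bash
python3 st.py
```

```text
t 5.45 tcp [511.7   9.6 261.3] yaw 88.96 F [-3.12  2.    1.2 ] M [ 0.388  0.891 -0.02 ] w 0.158 ff 24.9 q7 -1.43
```

carry_out:
  deltas:
    - [[0, 0, 0, 1, -1], [0, 0, 0, 2, -1], [0, 0, 0, 3, -1], [0, 0, 0, 4, -1], [0, 0, 0, 4, -1], [0, 0, 0, 4, -1]]

```text
time: 5.95
tcp_pos: [0.5124, 0.0095, 0.2613]
eef_rot: [-3.141, -0.081, -0.001]
contact_force: [-2.1, 1.4, 2.6]
width: 0.156
finger_force: 25.3
```

```bash
python3 st.py
```

```text
t 5.95 tcp [512.4   9.5 261.3] yaw 92.96 F [-2.13  1.42  2.6 ] M [ 0.404  0.597 -0.02 ] w 0.156 ff 25.3 q7 -1.37
```

carry_out:
  deltas:
    - [[0, 0, 0, 0.5, -1], [0, 0, 0, 1, -1], [0, 0, 0, 1, -1]]

```text
time: 6.2
tcp_pos: [0.5125, 0.0094, 0.2613]
eef_rot: [3.14, 0.109, 0.002]
contact_force: [-1.0, 0.6, 2.8]
width: 0.157
finger_force: 25.5
```

```bash
python3 st.py
```

```text
t 6.20 tcp [512.5   9.4 261.3] yaw 93.99 F [-1.03  0.64  2.8 ] M [ 0.269  0.432 -0.021] w 0.157 ff 25.5 q7 -1.35
```

carry_out:
  deltas:
    - [[0, 0, 0, 0.4, -1], [0, 0, 0, 0.8, -1], [0, 0, 0, 0.8, -1]]

```text
time: 6.45
tcp_pos: [0.5125, 0.0094, 0.2612]
eef_rot: [3.139, 0.131, 0.002]
contact_force: [-0.6, 1.1, 3.2]
width: 0.159
finger_force: 25.5
```

```bash
python3 st.py
```

```text
t 6.45 tcp [512.5   9.4 261.2] yaw 94.79 F [-0.63  1.12  3.17] M [ 0.203  0.193 -0.043] w 0.159 ff 25.5 q7 -1.34
```

carry_out:
  deltas:
    - [[0, 0, 0, 0.5, -1], [0, 0, 0, 0.9, -1], [0, 0, 0, 0.9, -1]]

```text
time: 6.7
tcp_pos: [0.5124, 0.0095, 0.2612]
eef_rot: [3.138, 0.156, 0.002]
contact_force: [0.5, 0.9, 4.0]
width: 0.161
finger_force: 25.4
```

```bash
python3 st.py
```

```text
t 6.70 tcp [512.4   9.5 261.2] yaw 95.69 F [0.52 0.93 4.04] M [ 0.125  0.001 -0.044] w 0.161 ff 25.4 q7 -1.32
```

carry_out:
  deltas:
    - [[0, 0, 0.1, 0.3, -1], [0, 0, 0.1, 0.6, -1], [0, 0, 0.1, 0.6, -1]]

```text
time: 6.95
tcp_pos: [0.5123, 0.0094, 0.2612]
eef_rot: [3.137, 0.172, 0.001]
contact_force: [1.8, 0.8, 3.3]
width: 0.161
finger_force: 25.4
```

```bash
python3 st.py
```

```text
t 6.95 tcp [512.3   9.4 261.2] yaw 96.28 F [1.82 0.83 3.3 ] M [ 0.086 -0.232 -0.024] w 0.161 ff 25.4 q7 -1.31
```

carry_out:
  deltas:
    - [[0, 0, 0.1, 0.5, -1], [0, 0, 0.1, 1, -1], [0, 0, 0.1, 1, -1]]

```text
time: 7.2
tcp_pos: [0.5122, 0.0095, 0.2613]
eef_rot: [3.135, 0.2, 0.001]
contact_force: [1.3, -0.4, 3.4]
width: 0.156
finger_force: 25.4
```

```bash
python3 st.py
```

```text
t 7.20 tcp [512.2   9.5 261.3] yaw 97.30 F [ 1.32 -0.44  3.42] M [-0.009 -0.23  -0.012] w 0.156 ff 25.4 q7 -1.30
```

carry_out:
  deltas:
    - [[0, 0, 0.1, 0.5, -1], [0, 0, 0.1, 1, -1], [0, 0, 0.1, 1.3, -1], [0, 0, 0.1, 1.3, -1]]

```text
time: 7.53
tcp_pos: [0.512, 0.0095, 0.2613]
eef_rot: [3.133, 0.235, 0.0]
contact_force: [0.3, -0.3, 3.4]
width: 0.155
finger_force: 25.3
```

```bash
python3 st.py
```

```text
t 7.53 tcp [512.    9.5 261.3] yaw 98.58 F [ 0.32 -0.26  3.4 ] M [-0.011 -0.274 -0.02 ] w 0.155 ff 25.3 q7 -1.28
```

carry_out:
  deltas:
    - [[0, 0, 0.1, 0.5, -1], [0, 0, 0.1, 1, -1], [0, 0, 0.1, 1.3, -1], [0, 0, 0.1, 1.3, -1]]

```text
time: 7.87
tcp_pos: [0.5119, 0.0095, 0.2613]
eef_rot: [3.13, 0.271, -0.0]
contact_force: [1.2, -0.5, 2.5]
width: 0.154
finger_force: 25.2
```

```bash
python3 st.py
```

```text
t 7.87 tcp [511.9   9.5 261.3] yaw 99.88 F [ 1.17 -0.49  2.48] M [-0.092 -0.246 -0.007] w 0.154 ff 25.2 q7 -1.26
```

carry_out:
  deltas:
    - [[0, 0, 0, 0.5, -1], [0, 0, 0, 1, -1], [0, 0, 0, 1.4, -1], [0, 0, 0, 1.4, -1]]

```text
time: 8.2
tcp_pos: [0.5118, 0.0096, 0.2613]
eef_rot: [-3.126, -0.309, 0.001]
contact_force: [-0.0, -0.1, 1.7]
width: 0.156
finger_force: 25.2
```

```bash
python3 st.py
```

```text
t 8.20 tcp [511.8   9.6 261.3] yaw 101.29 F [-0.04 -0.1   1.73] M [-0.114 -0.028 -0.004] w 0.156 ff 25.2 q7 -1.24
```

carry_out:
  deltas:
    - [[0, 0, 0, 0.5, -1], [0, 0, 0, 1, -1], [0, 0, 0, 1.4, -1], [0, 0, 0, 1.4, -1]]

```text
time: 8.53
tcp_pos: [0.5118, 0.0096, 0.2613]
eef_rot: [-3.122, -0.347, 0.001]
contact_force: [-1.1, -0.1, 2.6]
width: 0.16
finger_force: 25.2
```

```bash
python3 st.py
```

```text
t 8.53 tcp [511.8   9.6 261.3] yaw 102.69 F [-1.13 -0.13  2.61] M [-0.054  0.108  0.049] w 0.160 ff 25.2 q7 -1.21
```

carry_out:
  deltas:
    - [[0, 0, 0, 0.4, -1], [0, 0, 0, 0.7, -1], [0, 0, 0, 0.7, -1]]

```text
time: 8.78
tcp_pos: [0.5119, 0.0096, 0.2613]
eef_rot: [-3.12, -0.366, 0.001]
contact_force: [-1.8, -0.6, 2.5]
width: 0.16
finger_force: 25.2
```

```bash
python3 st.py
```

```text
t 8.78 tcp [511.9   9.6 261.3] yaw 103.38 F [-1.83 -0.59  2.54] M [ 0.01   0.183 -0.04 ] w 0.160 ff 25.2 q7 -1.20
```

carry_out:
  deltas:
    - [[0, 0, 0, 0.5, -1], [0, 0, 0, 1, -1], [0, 0, 0, 1, -1]]

```text
time: 9.03
tcp_pos: [0.5119, 0.0096, 0.2613]
eef_rot: [-3.117, -0.394, 0.001]
contact_force: [-1.7, 0.4, 2.3]
width: 0.159
finger_force: 25.2
```

```bash
python3 st.py
```

```text
t 9.03 tcp [511.9   9.6 261.3] yaw 104.40 F [-1.65  0.38  2.32] M [ 0.024  0.242 -0.022] w 0.159 ff 25.2 q7 -1.19
```

carry_out:
  deltas:
    - [[0, 0, 0, 0.5, -1], [0, 0, 0, 1, -1], [0, 0, 0, 1.3, -1], [0, 0, 0, 1.3, -1]]

```text
time: 9.37
tcp_pos: [0.5119, 0.0096, 0.2613]
eef_rot: [-3.112, -0.429, 0.0]
contact_force: [-1.4, 0.4, 2.6]
width: 0.161
finger_force: 25.2
```

```bash
python3 st.py
```

```text
t 9.37 tcp [511.9   9.6 261.3] yaw 105.69 F [-1.44  0.39  2.59] M [ 0.018  0.229 -0.02 ] w 0.161 ff 25.2 q7 -1.17
```

carry_out:
  deltas:
    - [[0, 0, 0, 0.5, -1], [0, 0, 0, 1, -1], [0, 0, 0, 1.3, -1], [0, 0, 0, 1.3, -1]]

```text
time: 9.7
tcp_pos: [0.512, 0.0096, 0.2613]
eef_rot: [-3.107, -0.464, 0.0]
contact_force: [-1.4, 0.4, 1.7]
width: 0.158
finger_force: 25.1
```

```bash
python3 st.py
```

```text
t 9.70 tcp [512.    9.6 261.3] yaw 106.99 F [-1.45  0.44  1.73] M [ 0.17   0.213 -0.034] w 0.158 ff 25.1 q7 -1.15
```

carry_out:
  deltas:
    - [[0, 0, 0, 0.5, -1], [0, 0, 0, 1, -1], [0, 0, 0, 1.3, -1], [0, 0, 0, 1.3, -1]]

```text
time: 10.03
tcp_pos: [0.512, 0.0096, 0.2613]
eef_rot: [-3.102, -0.499, 0.0]
contact_force: [-0.1, 0.8, 0.7]
width: 0.162
finger_force: 25.0
```

```bash
python3 st.py
```

```text
t 10.03 tcp [512.    9.6 261.3] yaw 108.28 F [-0.12  0.83  0.73] M [0.123 0.153 0.012] w 0.162 ff 25.0 q7 -1.13
```

carry_out:
  deltas:
    - [[0, 0, 0, 0.5, -1], [0, 0, 0, 1, -1], [0, 0, 0, 1.3, -1], [0, 0, 0, 1.3, -1]]

```text
time: 10.37
tcp_pos: [0.512, 0.0096, 0.2613]
eef_rot: [-3.096, -0.534, 0.0]
contact_force: [-1.2, 0.7, -0.7]
width: 0.156
finger_force: 25.0
```

```bash
python3 st.py
```

```text
t 10.37 tcp [512.    9.6 261.3] yaw 109.58 F [-1.23  0.75 -0.68] M [ 0.197  0.209 -0.025] w 0.156 ff 25.0 q7 -1.11
```

carry_out:
  deltas:
    - [[0, 0, 0, 0.5, -1], [0, 0, 0, 1, -1], [0, 0, 0, 1.3, -1], [0, 0, 0, 1.3, -1]]

```text
time: 10.7
tcp_pos: [0.5119, 0.0098, 0.2613]
eef_rot: [-3.089, -0.569, 0.001]
contact_force: [-1.2, 1.8, 0.6]
width: 0.158
finger_force: 25.1
```

```bash
python3 st.py
```

```text
t 10.70 tcp [511.9   9.8 261.3] yaw 110.89 F [-1.19  1.75  0.61] M [ 0.452  0.401 -0.056] w 0.158 ff 25.1 q7 -1.09
```

carry_out:
  deltas:
    - [[0, 0, 0, 0.3, -1], [0, 0, 0, 0.6, -1], [0, 0, 0, 0.6, -1]]

```text
time: 10.95
tcp_pos: [0.5118, 0.0099, 0.2613]
eef_rot: [-3.086, -0.586, 0.001]
contact_force: [-2.9, 3.3, 2.0]
width: 0.155
finger_force: 25.3
```

```bash
python3 st.py
```

```text
t 10.95 tcp [511.8   9.9 261.3] yaw 111.49 F [-2.93  3.35  1.98] M [ 0.712  0.643 -0.204] w 0.155 ff 25.3 q7 -1.08
```

The first stop is met at about 0.48 rad, with the moment up by roughly 0.17 N m. I'll ease back slightly and then press.

carry_out:
  deltas:
    - [[0, 0, 0, -0.4, -1], [0, 0, 0, -0.7, -1], [0, 0, 0, -0.7, -1]]

```text
time: 11.2
tcp_pos: [0.5118, 0.0098, 0.2613]
eef_rot: [-3.09, -0.566, 0.001]
contact_force: [-2.4, 3.5, 1.9]
width: 0.163
finger_force: 25.3
```

carry_out:
  deltas:
    - [[0, 0, -0.5, 0, -1], [0, 0, -1, 0, -1], [0, 0, -1.5, 0, -1], [0, 0, -2, 0, -1], [0, 0, -2.5, 0, -1], [0, 0, -3, 0, -1], [0, 0, -3.5, 0, -1], [0, 0, -4, 0, -1], [0, 0, -4, 0, -1], [0, 0, -4, 0, -1]]

```text
time: 12.03
tcp_pos: [0.5121, 0.0098, 0.2578]
eef_rot: [-3.089, -0.566, -0.0]
contact_force: [-3.2, 3.8, 6.4]
width: 0.16
finger_force: 26.0
```

```bash
python3 st.py
```

```text
t 12.03 tcp [512.1   9.8 257.8] yaw 110.77 F [-3.22  3.79  6.41] M [ 0.948  1.141 -0.033] w 0.160 ff 26.0 q7 -1.08
```

carry_out:
  deltas:
    - [[0, 0, -0.3, 0, -1], [0, 0, -0.6, 0, -1], [0, 0, -0.6, 0, -1]]

```text
time: 12.28
tcp_pos: [0.512, 0.0098, 0.2573]
eef_rot: [-3.089, -0.566, -0.0]
contact_force: [-5.1, 4.4, 7.7]
width: 0.157
finger_force: 26.0
```

```bash
python3 st.py
```

```text
t 12.28 tcp [512.    9.8 257.3] yaw 110.77 F [-5.1   4.39  7.66] M [ 0.938  1.161 -0.039] w 0.157 ff 26.0 q7 -1.08
```

carry_out:
  deltas:
    - [[-0.2, 0.15, 0, 0, -1], [-0.2, 0.15, -0.4, 0, -1], [-0.2, 0.15, -0.4, 0, -1]]

```text
time: 12.53
tcp_pos: [0.512, 0.0099, 0.2569]
eef_rot: [-3.09, -0.566, -0.001]
contact_force: [-4.7, 3.1, 6.7]
width: 0.16
finger_force: 26.0
```

```bash
python3 st.py
```

```text
t 12.53 tcp [512.    9.9 256.9] yaw 110.77 F [-4.74  3.05  6.71] M [ 0.78   1.055 -0.032] w 0.160 ff 26.0 q7 -1.08
```

carry_out:
  deltas:
    - [[-0.2, 0.1, -0.3, 0, -1], [-0.2, 0.1, -0.5, 0, -1], [-0.2, 0.1, -0.5, 0, -1]]

```text
time: 12.78
tcp_pos: [0.512, 0.0098, 0.2565]
eef_rot: [-3.09, -0.566, -0.001]
contact_force: [-3.5, 3.4, 7.9]
width: 0.159
finger_force: 26.0
```

```bash
python3 st.py
```

```text
t 12.78 tcp [512.    9.8 256.5] yaw 110.76 F [-3.48  3.36  7.87] M [ 0.74   1.038 -0.028] w 0.159 ff 26.0 q7 -1.08
```

carry_out:
  deltas:
    - [[-0.1, 0.1, -0.3, 0, -1], [-0.1, 0.1, -0.5, 0, -1], [-0.1, 0.1, -0.5, 0, -1]]

```text
time: 13.03
tcp_pos: [0.5119, 0.0099, 0.256]
eef_rot: [-3.09, -0.566, -0.001]
contact_force: [-3.6, 3.7, 7.5]
width: 0.159
finger_force: 26.0
```

```bash
python3 st.py
```

```text
t 13.03 tcp [511.9   9.9 256. ] yaw 110.76 F [-3.57  3.7   7.49] M [ 0.721  0.98  -0.055] w 0.159 ff 26.0 q7 -1.08
```

carry_out:
  deltas:
    - [[-0.1, 0.1, -0.3, 0, -1], [-0.1, 0.1, -0.5, 0, -1], [-0.1, 0.1, -0.5, 0, -1]]

```text
time: 13.28
tcp_pos: [0.512, 0.0099, 0.2556]
eef_rot: [3.09, 0.566, 0.002]
contact_force: [-4.5, 2.5, 7.0]
width: 0.159
finger_force: 26.0
```

```bash
python3 st.py
```

```text
t 13.28 tcp [512.    9.9 255.6] yaw 110.76 F [-4.54  2.5   6.99] M [ 0.668  0.954 -0.018] w 0.159 ff 26.0 q7 -1.08
```

carry_out:
  deltas:
    - [[-0.2, 0.1, -0.3, 0, -1], [-0.2, 0.1, -0.6, 0, -1], [-0.2, 0.1, -0.6, 0, -1]]

```text
time: 13.53
tcp_pos: [0.5119, 0.0098, 0.2551]
eef_rot: [3.09, 0.566, 0.002]
contact_force: [-3.1, 2.7, 7.9]
width: 0.16
finger_force: 26.0
```

```bash
python3 st.py
```

```text
t 13.53 tcp [511.9   9.8 255.1] yaw 110.76 F [-3.08  2.66  7.94] M [ 0.59   0.857 -0.081] w 0.160 ff 26.0 q7 -1.08
```

carry_out:
  deltas:
    - [[0, 0, -0.3, 0, -1], [0, 0, -0.6, 0, -1], [0, 0, -0.6, 0, -1]]

```text
time: 13.78
tcp_pos: [0.5119, 0.0099, 0.2545]
eef_rot: [3.09, 0.566, 0.002]
contact_force: [-3.3, 2.7, 7.4]
width: 0.16
finger_force: 26.1
```

```bash
python3 st.py
```

```text
t 13.78 tcp [511.9   9.9 254.5] yaw 110.76 F [-3.29  2.71  7.45] M [ 0.62   0.857 -0.063] w 0.160 ff 26.1 q7 -1.08
```

carry_out:
  deltas:
    - [[0, 0, -0.3, 0, -1], [0, 0, -0.6, 0, -1], [0, 0, -0.6, 0, -1]]

```text
time: 14.03
tcp_pos: [0.5119, 0.0099, 0.2539]
eef_rot: [3.09, 0.566, 0.002]
contact_force: [-4.1, 2.6, 8.5]
width: 0.16
finger_force: 26.1
```

```bash
python3 st.py
```

```text
t 14.03 tcp [511.9   9.9 253.9] yaw 110.76 F [-4.12  2.64  8.51] M [ 0.514  0.921 -0.026] w 0.160 ff 26.1 q7 -1.08
```

carry_out:
  deltas:
    - [[0, 0, -0.3, 0, -1], [0, 0, -0.6, 0, -1], [0, 0, -0.6, 0, -1]]

```text
time: 14.28
tcp_pos: [0.5119, 0.0099, 0.2533]
eef_rot: [3.09, 0.566, 0.002]
contact_force: [-2.4, 2.1, 8.6]
width: 0.159
finger_force: 26.2
```

```bash
python3 st.py
```

```text
t 14.28 tcp [511.9   9.9 253.3] yaw 110.76 F [-2.44  2.08  8.56] M [ 0.562  0.942 -0.009] w 0.159 ff 26.2 q7 -1.08
```

carry_out:
  deltas:
    - [[0, 0, -0.2, 0, -1], [0, 0, -0.4, 0, -1], [0, 0, -0.4, 0, -1]]

```text
time: 14.53
tcp_pos: [0.5119, 0.0099, 0.2529]
eef_rot: [3.09, 0.566, 0.002]
contact_force: [-3.8, 3.5, 8.9]
width: 0.157
finger_force: 26.2
```

```bash
python3 st.py
```

```text
t 14.53 tcp [511.9   9.9 252.9] yaw 110.76 F [-3.84  3.49  8.89] M [0.578 0.967 0.014] w 0.157 ff 26.2 q7 -1.08
```

carry_out:
  deltas:
    - [[0, 0, 0, 0.4, -1], [0, 0, 0, 0.8, -1], [0, 0, 0, 1, -1], [0, 0, 0, 1, -1]]

```text
time: 14.87
tcp_pos: [0.512, 0.0098, 0.253]
eef_rot: [3.085, 0.593, 0.003]
contact_force: [-3.7, 2.0, 8.7]
width: 0.154
finger_force: 26.2
```

```bash
python3 st.py
```

```text
t 14.87 tcp [512.    9.8 253. ] yaw 111.76 F [-3.74  1.97  8.67] M [ 0.565  0.9   -0.046] w 0.154 ff 26.2 q7 -1.06
```

carry_out:
  deltas:
    - [[0, 0, 0, 0.5, -1], [0, 0, 0, 1, -1], [0, 0, 0, 1.5, -1], [0, 0, 0, 1.5, -1]]

```text
time: 15.2
tcp_pos: [0.5122, 0.0097, 0.2531]
eef_rot: [3.076, 0.634, 0.003]
contact_force: [-3.0, 2.1, 9.2]
width: 0.159
finger_force: 26.2
```

```bash
python3 st.py
```

```text
t 15.20 tcp [512.2   9.7 253.1] yaw 113.28 F [-2.98  2.14  9.21] M [ 0.503  0.824 -0.035] w 0.159 ff 26.2 q7 -1.04
```

carry_out:
  deltas:
    - [[0, 0, 0, 1.5, -1], [0, 0, 0, 3.5, -1], [0, 0, 0, 5.5, -1], [0, 0, 0, 7.5, -1], [0, 0, 0, 9.5, -1], [0, 0, 0, 11.5, -1], [0, 0, 0, 13.5, -1], [0, 0, 0, 15, -1], [0, 0, 0, 16, -1], [0, 0, 0, 16, -1]]

```text
time: 16.03
tcp_pos: [0.5125, 0.0099, 0.2532]
eef_rot: [2.958, 1.056, 0.004]
contact_force: [-3.0, 2.5, 8.0]
width: 0.159
finger_force: 26.1
```

```bash
python3 st.py
```

```text
t 16.03 tcp [512.5   9.9 253.2] yaw 129.31 F [-2.97  2.5   7.95] M [ 0.571  0.624 -0.074] w 0.159 ff 26.1 q7 -0.79
```

carry_out:
  deltas:
    - [[-0.1, 0.1, -0.2, 2, -1], [-0.1, 0.1, -0.2, 4, -1], [-0.1, 0.1, -0.2, 6, -1], [-0.1, 0.1, -0.2, 8, -1], [-0.1, 0.1, -0.2, 10, -1], [-0.1, 0.1, -0.2, 12, -1], [-0.1, 0.1, -0.2, 14, -1], [-0.1, 0.1, -0.2, 16, -1], [-0.1, 0.1, -0.2, 18, -1], [-0.1, 0.1, -0.2, 19, -1], [-0.1, 0.1, -0.2, 20, -1], [-0.1, 0.1, -0.2, 20, -1]]

```text
time: 17.03
tcp_pos: [0.5124, 0.0102, 0.2531]
eef_rot: [2.729, 1.554, 0.004]
contact_force: [-2.9, 3.2, 8.7]
width: 0.159
finger_force: 26.2
```

```bash
python3 st.py
```

```text
t 17.03 tcp [512.4  10.2 253.1] yaw 149.31 F [-2.94  3.21  8.68] M [ 0.663  0.592 -0.061] w 0.159 ff 26.2 q7 -0.47
```

carry_out:
  deltas:
    - [[-0.1, 0.1, 0, 1.5, -1], [-0.1, 0.1, 0, 3.5, -1], [-0.1, 0.1, 0, 5.5, -1], [-0.1, 0.1, 0, 7.5, -1], [-0.1, 0.1, 0, 9, -1], [-0.1, 0.1, 0, 10, -1], [-0.1, 0.1, 0, 11, -1], [-0.1, 0.1, 0, 12, -1], [-0.1, 0.1, 0, 12, -1]]

```text
time: 17.78
tcp_pos: [0.5123, 0.0105, 0.253]
eef_rot: [2.552, 1.831, 0.004]
contact_force: [-3.7, 2.9, 8.4]
width: 0.159
finger_force: 26.2
```

```bash
python3 st.py
```

```text
t 17.78 tcp [512.3  10.5 253. ] yaw 161.31 F [-3.72  2.94  8.39] M [ 0.836  0.627 -0.057] w 0.159 ff 26.2 q7 -0.28
```

carry_out:
  deltas:
    - [[0, 0, 0, 0.5, -1], [0, 0, 0, 1, -1], [0, 0, 0, 1.3, -1], [0, 0, 0, 1.3, -1]]

```text
time: 18.12
tcp_pos: [0.5122, 0.0105, 0.253]
eef_rot: [2.531, 1.859, 0.004]
contact_force: [-3.1, 4.5, 9.1]
width: 0.16
finger_force: 26.2
```

```bash
python3 st.py
```

```text
t 18.12 tcp [512.2  10.5 253. ] yaw 162.58 F [-3.12  4.52  9.13] M [ 0.808  0.739 -0.086] w 0.160 ff 26.2 q7 -0.26
```

carry_out:
  deltas:
    - [[0, 0, 0, 0.5, -1], [0, 0, 0, 1, -1], [0, 0, 0, 1.2, -1], [0, 0, 0, 1.2, -1]]

```text
time: 18.45
tcp_pos: [0.5122, 0.0105, 0.253]
eef_rot: [2.512, 1.885, 0.004]
contact_force: [-3.2, 2.5, 8.9]
width: 0.158
finger_force: 26.2
```

```bash
python3 st.py
```

```text
t 18.45 tcp [512.2  10.5 253. ] yaw 163.77 F [-3.24  2.48  8.87] M [ 0.808  0.726 -0.021] w 0.158 ff 26.2 q7 -0.24
```

carry_out:
  deltas:
    - [[0, 0, 1, 0, -1], [0, 0, 2, 0, -1], [0, 0, 3, 0, -1], [0, 0, 4, 0, -1], [0, 0, 5, 0, -1], [0, 0, 6, 0, -1], [0, 0, 7, 0, -1], [0, 0, 8, 0, -1], [0, 0, 9, 0, -1], [0, 0, 9, 0, -1]]

```text
time: 19.28
tcp_pos: [0.5118, 0.0105, 0.2613]
eef_rot: [2.512, 1.885, 0.002]
contact_force: [3.2, 4.7, 4.0]
width: 0.159
finger_force: 25.3
```

```bash
python3 st.py
```

```text
t 19.28 tcp [511.8  10.5 261.3] yaw 163.77 F [3.22 4.68 3.95] M [ 0.997 -0.779  0.005] w 0.159 ff 25.3 q7 -0.24
```

carry_out:
  deltas:
    - [[0, -0.1, 0.5, 0, -1], [0.1, 0.2, 1, 0, -1], [0.1, 0.2, 1, 0, -1]]

```text
time: 19.53
tcp_pos: [0.5115, 0.0105, 0.262]
eef_rot: [2.512, 1.885, 0.001]
contact_force: [3.6, 2.7, 1.6]
width: 0.157
finger_force: 25.1
```

```bash
python3 st.py
```

```text
t 19.53 tcp [511.5  10.5 262. ] yaw 163.76 F [3.59 2.75 1.62] M [ 0.986 -0.83   0.042] w 0.157 ff 25.1 q7 -0.24
```

carry_out:
  deltas:
    - [[0.2, 0.1, 0.7, 0, -1], [0.2, 0.1, 1.4, 0, -1], [0.2, 0.1, 2, 0, -1], [0.2, 0.1, 2, 0, -1]]

```text
time: 19.87
tcp_pos: [0.5112, 0.0105, 0.2638]
eef_rot: [-2.513, -1.885, 0.0]
contact_force: [3.1, 3.6, 0.4]
width: 0.162
finger_force: 24.9
```

```bash
python3 st.py
```

```text
t 19.87 tcp [511.2  10.5 263.8] yaw 163.75 F [3.1  3.57 0.44] M [ 0.91  -0.71  -0.001] w 0.162 ff 24.9 q7 -0.25
```

carry_out:
  deltas:
    - [[0.2, 0, 1, 0, -1], [0.2, 0, 2, 0, -1], [0.2, 0, 3, 0, -1], [0.2, 0, 4, 0, -1], [0.2, 0, 5.5, 0, -1], [0.2, 0, 7, 0, -1], [0.2, 0, 9, 0, -1], [0.2, 0, 11, 0, -1], [0.2, 0, 13, 0, -1], [0.2, 0, 15, 0, -1], [0.2, 0, 15, 0, -1]]

```text
time: 20.78
tcp_pos: [0.5117, 0.0101, 0.2794]
eef_rot: [2.513, 1.884, 0.0]
contact_force: [0.2, 0.4, -1.3]
width: 0.157
finger_force: 24.7
```

```bash
python3 st.py
```

```text
t 20.78 tcp [511.7  10.1 279.4] yaw 163.72 F [ 0.16  0.4  -1.28] M [ 0.004 -0.044  0.056] w 0.157 ff 24.7 q7 -0.26
```

carry_out:
  deltas:
    - [[0, 0, 15, 0, -1], [0, 0, 35, 0, -1], [0, -12, 50, 0, -1], [-2, -40, 55, 0, -1], [-5, -75, 55, 0, -1], [-8, -112, 55, 0, -1], [-11, -150, 50, 0, -1], [-14, -190, 40, 0, -1], [-17, -230, 20, 0, -1], [-19, -270, 0, 0, -1], [-21, -310, -25, 0, -1], [-22, -335, -50, 0, -1]]

```text
time: 21.78
tcp_pos: [0.4896, -0.3238, 0.2326]
eef_rot: [2.512, 1.882, 0.001]
contact_force: [1.0, 0.1, -1.8]
width: 0.155
finger_force: 24.7
```

carry_out:
  deltas:
    - [[0, -5, -20, 0, -1], [0, -5, -40, 0, -1], [0, -5, -60, 0, -1], [0, -5, -75, 0, -1], [0, -5, -85, 0, -1], [0, -5, -90, 0, -1], [0, -5, -90, 0, -1], [0, -5, -90, 0, -1]]

```text
time: 22.45
tcp_pos: [0.49, -0.3258, 0.143]
eef_rot: [2.512, 1.885, 0.0]
contact_force: [0.7, -1.0, -0.2]
width: 0.156
finger_force: 24.7
```

```bash
python3 st.py
python3 - <<'E'
from cell import r
import cv2,numpy as np
s=r.camera('side')['pixels'];w=r.camera('wrist')['pixels']
c=cv2.resize(s[284:384,200:345],(400,276));w=cv2.resize(w,(400,300))
cv2.imwrite('pics/p1.png',cv2.convertScaleAbs(np.hstack([np.vstack([c,np.zeros((24,400,3),np.uint8)]),w]),alpha=1.6)[:,:,::-1])
E
```

```text
t 22.45 tcp [ 490.  -325.8  143. ] yaw 163.76 F [ 0.72 -1.03 -0.19] M [-0.005 -0.052  0.014] w 0.156 ff 24.7 q7 0.55
```

View pics/p1.png

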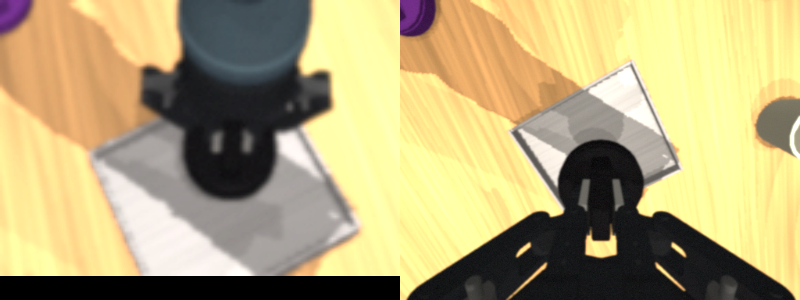

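The cap is held upright above the tray. In the side crop it is at (230,160) and the tray spans roughly (95,155) to (355,230).

carry_out:
  deltas:
    - [[0, -4, -10, 0, -1], [0, -4, -25, 0, -1], [0, -4, -40, 0, -1], [0, -4, -53, 0, -1], [0, -4, -64, 0, -1], [0, -4, -72, 0, -1], [0, -4, -77, 0, -1], [0, -4, -80, 0, -1], [0, -4, -82, 0, -1], [0, -4, -82, 0, -1], [0, -4, -82, 0, -1]]

```text
time: 23.47
tcp_pos: [0.49, -0.3297, 0.0608]
eef_rot: [2.512, 1.885, 0.0]
contact_force: [-0.2, -0.5, -1.4]
width: 0.158
finger_force: 24.7
```

```bash
python3 st.py
```

```text
t 23.47 tcp [ 490.  -329.7   60.8] yaw 163.76 F [-0.19 -0.52 -1.41] M [-0.032 -0.017  0.003] w 0.158 ff 24.7 q7 0.61
```

carry_out:
  deltas:
    - [[0, 0, -0.7, 0, -1], [0, 0, -1.4, 0, -1], [0, 0, -2, 0, -1], [0, 0, -2, 0, -1]]

```text
time: 23.8
tcp_pos: [0.4897, -0.3295, 0.0584]
eef_rot: [2.513, 1.885, 0.0]
contact_force: [-0.6, 0.8, -1.3]
width: 0.157
finger_force: 24.7
```

```bash
python3 st.py
```

```text
t 23.80 tcp [ 489.7 -329.5   58.4] yaw 163.76 F [-0.55  0.77 -1.27] M [ 0.025 -0.054 -0.056] w 0.157 ff 24.7 q7 0.61
```

carry_out:
  deltas:
    - [[0, 0, -0.5, 0, -1], [0, 0, -1, 0, -1], [0, 0, -1.5, 0, -1], [0, 0, -1.5, 0, -1]]

```text
time: 24.13
tcp_pos: [0.4896, -0.3294, 0.0567]
eef_rot: [-2.513, -1.885, 0.0]
contact_force: [0.1, 0.0, -1.9]
width: 0.161
finger_force: 24.7
```

```bash
python3 st.py
```

```text
t 24.13 tcp [ 489.6 -329.4   56.7] yaw 163.76 F [ 0.11  0.04 -1.91] M [ 0.027 -0.003  0.044] w 0.161 ff 24.7 q7 0.62
```

carry_out:
  deltas:
    - [[0, 0, -0.4, 0, -1], [0, 0, -0.8, 0, -1], [0, 0, -0.8, 0, -1]]

```text
time: 24.38
tcp_pos: [0.4897, -0.3295, 0.0564]
eef_rot: [-2.513, -1.885, -0.0]
contact_force: [-0.3, 0.6, 2.9]
width: 0.16
finger_force: 25.3
```

```bash
python3 st.py
```

```text
t 24.38 tcp [ 489.7 -329.5   56.4] yaw 163.76 F [-0.27  0.56  2.89] M [0.234 0.29  0.013] w 0.160 ff 25.3 q7 0.62
```

The foot is on the tray floor, so I'll release and retreat.

carry_out:
  deltas:
    - [[0, 0, 0, 0, -0.6], [0, 0, 0, 0, -0.5], [0, 0, 0, 0, -0.4], [0, 0, 0, 0, -0.2], [0, 0, 0, 0, 0], [0, 0, 0, 0, 0], [0, 0, 0, 0, 0], [0, 0, 0, 0, 0]]

```text
time: 25.05
tcp_pos: [0.4897, -0.3295, 0.056]
eef_rot: [-2.513, -1.885, 0.0]
contact_force: [-0.3, 0.6, 0.1]
width: 0.5
finger_force: 0.0
```

carry_out:
  deltas:
    - [[0, 0, 4, 0, 0], [0, 0, 10, 0, 0], [0, 0, 20, 0, 0], [0, 0, 35, 0, 0], [0, 0, 55, 0, 0], [0, 0, 80, 0, 0], [0, 0, 105, 0, 0], [0, 0, 130, 0, 0], [0, 0, 150, 0, 0], [0, 0, 160, 0, 0], [0, 0, 160, 0, 0], [0, 0, 160, 0, 0]]

```text
time: 26.05
tcp_pos: [0.4897, -0.3293, 0.2162]
eef_rot: [2.513, 1.885, 0.001]
contact_force: [0.4, -0.3, 0.3]
width: 0.504
finger_force: 0.0
```

```bash
python3 st.py
python3 - <<'E'
from cell import r
import cv2,numpy as np
s=r.camera('scene')['pixels'];w=r.camera('wrist')['pixels']
cv2.imwrite('pics/p2.png',cv2.convertScaleAbs(np.hstack([cv2.resize(s,(400,300)),cv2.resize(w,(400,300))]),alpha=1.6)[:,:,::-1])
E
```

```text
t 26.05 tcp [ 489.7 -329.3  216.2] yaw 163.77 F [ 0.38 -0.27  0.34] M [ 0.016 -0.013  0.068] w 0.504 ff 0.0 q7 0.51
```

View pics/p2.png

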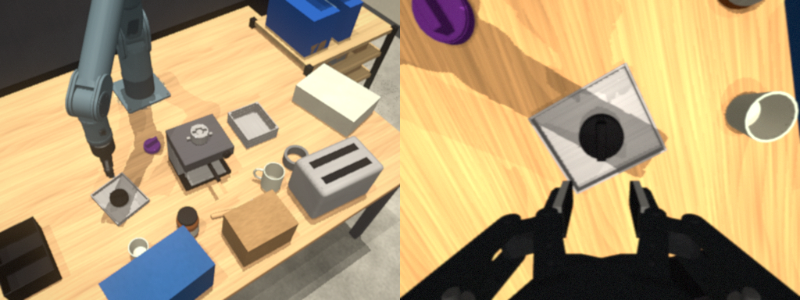

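The cap stands upright in the middle of the tray, at (120,198) in the scene half and (601,138) in the wrist half. The neck is open, nothing else has moved, and the gripper is clear.

```bash
python3 -c "
from cell import r
print(r.hand_in())"
```

```text
the job is handed in; nothing more can be done
None
```

The cap was turned to its first stop, pressed down and turned free with gentle force, then set upright in the steel tray and released. The job was handed in at about 26 s, and no verdict was shown.

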